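# Release and lift off the retainer plate of a sloped sample block

## Task

The aluminium retainer plate on the sloped sample block is held down by a clamp bar, and the ratchet on the bar's bolt is still set to tighten: flip its direction lever fully over to the loosening side, then swing the ratchet handle anticlockwise until the clamp bar has turned right off the plate (do not push the bar itself). Then take the plate by its handle, lift it straight off its two locating pins without cocking it, and lay it down flat in the white tray, handle up, without dropping it. Do not disturb the jar, the tip box or the beaker, and leave the lever set to loosen.

Things in the scene. Friction and masses are not known exactly. Their poses are not given: they have to be found in the camera images.
- bolt (a point): Clamp bolt's axis where it meets the dark grey face of the fixed sample block, which slopes 30 deg towards the robot. Its axes: z out of the face, along bolt and pins; x up the slope, away from the robot; y left along the face. Face: 75 mm up and down the slope from here, 45 mm right, 175 mm left. 'Over the face' below = along this z.
- ratchet (a joint): Ratchet handle's angle, rad: 0 = pointing straight down the slope (-x of bolt), growing anticlockwise seen looking onto the face (1.57 = pointing right, -y of bolt). Starts -0.35 to 0.15, travel -0.7 to 2.6; light (0.06 N m), stays. Lever at loosen: anticlockwise swing turns bolt and bar after up to 0.8 rad of play, clockwise clicks free. Lever at tighten: anticlockwise turns nothing.
- handle_grip (a point): Middle of the ratchet's straight handle bar, 110 mm from the bolt axis, 48 mm over the face. x outward along the handle, y the anticlockwise (loosening) way, z as bolt. Bar 16 mm wide, 40 to 56 mm over the face, out to 155 mm from the axis, grey 18 mm plastic sleeve on it. Head: steel, 62 mm round, 38 to 56 mm over the face, neck 44 mm wide out to 50 mm. About 5 N across here turns the bolt.
- lever (a joint): Direction lever's angle, rad: -0.4 fully at tighten (start -0.4 to -0.34), +0.4 fully at loosen; stays where left. Dark steel, pivoted on the ratchet's neck 36 mm out from the bolt axis, lying back over the head. Seen from the handle's end towards the head: tab leaning right = tighten, left = loosen (left is the -y side of handle_grip). About 4 N at the tab.
- lever_tab (a point): Point on the upright tab at the lever's free end, 32 mm from the lever's pivot, 72 mm over the face. Tab 8 mm thick sideways (its y), 10 mm long (x), standing 57 to 82 mm over the face, close to the bolt axis above the head's top (56 mm). The full throw moves it 25 mm sideways.
- clamp_bar (a joint): Angle of bolt and clamp bar, rad: 0 = tight, the bar lying along +y of bolt over the plate's edge; grows anticlockwise (loosening), stop at 1.4. Steel bar 12 mm wide, reaching 58 mm from the axis, 29.5 to 37 mm over the face, 1.5 mm above the plate's top, under the ratchet's head. Clear of the plate from about 1.0. Stiff (0.5 N m).
- plate_grip (a point): Centre of the handle rail on the loose aluminium retainer plate (86 x 120 x 8 mm in its x, y, z; 0.3 kg). Rail 10 mm thick (x), 64 long (y), 14 high (z), centred 41 mm above the plate's underside, on two 10 mm posts 54 mm apart; 26 mm are open under it. z out of the plate's top. It starts seated on the block, axes as bolt, underside 20 mm over the face.
- nest (a point): Where plate_grip is when the plate is seated; fixed to the block, axes as bolt. Two steel pins, 8 mm (plate holes 9.6 mm), stand at (-28, -45) and (28, 45) mm from here in x, y, to 22 mm above the plate's top: the plate comes free after 30 mm along z.
- plate: The retainer plate itself; origin at the centre of its underside, axes as plate_grip.
- tray: White open tray, fixed on the bench, 160 x 200 x 22 mm outside (its x, y, z), walls 4 mm; origin at the centre of its underside, z up. With the plate lying flat in it the rail's centre is about 45 mm above the bench.
- jar_mid (a point): Bystander: white jar 68 mm across, 100 mm high; point at mid-height.
- tipbox_mid (a point): Bystander: blue pipette-tip box with clear lid, 85 x 120 x 63 mm; point at mid-height.
- beaker_mid (a point): Bystander: small glass beaker 60 mm across, 70 mm high; point at mid-height.
Not all that is in view belongs to the job. What is shaped like the plate but orange or pink is not meant.

How it is judged:
By the outcome, as a careful person would: the job done as asked, in the order asked, and still so for the second after the job is handed in, with the robot touching nothing.
It also fails if it takes over 64 s, if anything falls off the work surface, if the arm or the gripper's body presses on something with over 40 N, if the wrist force passes 120 N, or if a joint passes its speed limit or range.

## Robot

A 6-joint arm with a two-finger parallel gripper is mounted at the origin on the work surface. World frame = base frame: x ahead of the robot, y to its left, z up, the work surface at z = 0. Lengths are in m, angles in rad, forces in N, time in s.
With the tool pointing down it reaches from about 0.35 to 0.775 m from the base axis. Payload 5.5 kg.
Tool frame: the origin (TCP) lies at the very end of the fingers, on their centre line; the grasp point (between the pads) lies env.hold_point_z behind it (env.hold_point_z is the distance from the TCP to the grasp point, in m); z points along the fingers, y is the line along which they close (so a half turn about z gives the same grasp; the last joint's range is limited). The gripper opens to 85 mm and grips with 20 to 120 N. Pads are 22 mm wide; open, the fingers measure 114 mm over their backs; the gripper's body (76 mm by 85 mm) begins 54 mm behind the grasp point. The pads swing forward as they close: fully open they stand 13 mm farther back than shut.
Start: joints at [1.187, 0.313, 0.046, 1.304, 0, 1.431], TCP at [0.139, 0.558, 0.231] pointing down, gripper open.
Joint ranges: [-2.76, 2.76], [-0.86, 1.69], [-1.03, 1.26], [-2.2, 2.34], [-1.47, 1.5], [-3.14, 3.14]. Speed limits (rad/s): [2.57, 2.57, 3.14, 3.14, 3.14, 3.14].

## Interface

Orientations are given as a unit quaternion [w, x, y, z].
In Python, from workcell import env gives the robot as it stands.
- The arm moves only by the tool carry_out, never from a script. Its argument "steps" is a list of rows, each a list of 3 entries, a list of its own where there are three numbers: the turn, a rotation vector about the tool's x, y, z in degrees, then the shift along the tool's x, y, z in cm, then the closure in counts, from 0 (fully open) to 255 (shut). A call has exactly 8 rows; each row is the pose to reach, as a shift and turn from the pose commanded when the call began, along the tool's axes at that moment; what a row does not reach only later rows make up. A row lasts 1/8 s, in which the tool goes at most 62.5 mm and 10.7 degrees, less where a joint would pass 70% of its speed; a pose out of reach is approached as far as the arm can. A call with a gripper value outside its range is refused whole. The fingers move at their own pace and stop on an object; "force" is the grip in N (left out, the last holds). Time passes only in rows, so rows that repeat a pose let the fingers close, or fill a call up. It gives the time, the measured TCP pose, the force, the opening and the grip force at its end, in the units of the state.
- env.get_state(): the state, without advancing time (a new reading comes with each control period).
- env.read_camera(name): name is "side" or "top" or "wrist"; returns (picture, depth): 384x512x3 uint8, red, green, blue; 384x512 float32, m along the optical axis (not along the pixel's ray), 0 where there is no reading.
- env.get_calibration(name): a dict with "fx", "fy", "cx", "cy" (pixels), "D" ([k1, k2, p1, p2, k3] as OpenCV has them; the pictures are not rectified), "origin" and "orientation" of the camera in the world. Camera axes: x right, y up, looking along -z (the intrinsics and any distortion apply to the point x, -y, -z); pixel columns grow to the right and rows downward; lengths in m; the calibration is good to about 2 mm. A picture is of the moment at which its call begins: read the wrist's pose just before it. get_calibration takes no time and is no camera call; for the wrist camera it gives the pose at the moment of the call.
- env.hand_in(): hands the job in; it is judged then, once.
The state is a dict: "clock": time; "joint_pos": joint angles; "qvel": joint speeds; "tau": joint torques, N m; "tcp_pos": TCP position; "orientation": TCP orientation; "wrist_force": force on the tool from outside, world axes, zero at the start; "ft_torque": the same for the moment, N m; "finger_gap": finger opening in m; "grip_force": force on a finger pad.
Only numpy, scipy, OpenCV 4.12 (cv2) and the standard library are available. Lean on these libraries where they do the work, as an engineer would, in place of code of your own. Each camera call takes 0.05 s, during which the arm holds its last target. There are 200 camera calls.

## Working session

There is one attempt and no reset: what is moved stays moved. The work goes in short steps, Python scripts to look and compute and a tool call to move; the robot and the scene stay as the last step left them, time stands still between calls to the robot, and variables do not carry over. Pictures are saved under pics/ and viewed, at most 10 in all, crops included, and the job is handed in when it is done.

Besides the shell and the picture viewer there is one more tool, called after "Emit:" as a command line: name --argument value ..., lists and objects as JSON in quotes. carry_out: Moves the arm, as the interface text tells. Its arguments: {"type":"object","properties":{"steps":{"type":"array","items":{"type":"array"}},"force":{"type":"number"}},"required":["steps"]}

```bash
ls; mkdir -p pics; cat > h.py <<'E'
import numpy as np, cv2
from scipy.spatial.transform import Rotation as R
from workcell import env
def q2R(q): return R.from_quat([q[1],q[2],q[3],q[0]])
def cam(n):
    c=env.get_calibration(n); p,d=env.read_camera(n); return c,p,d
def rays(c,uv):
    K=np.array([[c['fx'],0,c['cx']],[0,c['fy'],c['cy']],[0,0,1]])
    u=cv2.undistortPoints(np.array(uv,float).reshape(-1,1,2),K,np.array(c['D'])).reshape(-1,2)
    return np.c_[u[:,0],-u[:,1],-np.ones(len(u))]
def world(c,d,uv):
    z=np.array([np.median(d[int(v)-1:int(v)+2,int(u)-1:int(u)+2]) for u,v in uv])
    return np.array(c['origin'])+q2R(c['orientation']).apply(rays(c,uv)*z[:,None])
def proj(c,P):
    K=np.array([[c['fx'],0,c['cx']],[0,c['fy'],c['cy']],[0,0,1]])
    X=q2R(c['orientation']).inv().apply(np.atleast_2d(P)-np.array(c['origin']))*[1,-1,-1]
    return cv2.projectPoints(X,np.zeros(3),np.zeros(3),K,np.array(c['D']))[0].reshape(-1,2)
def save(n,p,s=1): cv2.imwrite('pics/'+n,cv2.resize(p[:,:,::-1],None,fx=s,fy=s,interpolation=cv2.INTER_CUBIC))
E
python3 - <<'E'
from h import *
import pickle
D={}
for n in('side','top'):
    c,p,d=cam(n); D[n]=(c,p,d); save(n+'0.png',p,1.5); print(n,c['origin'],c['orientation'],c['fx'])
pickle.dump(D,open('d0.pkl','wb'))
print(env.hold_point_z,env.get_state())
E
```

```text
pics
side [ 0.29052634 -0.96190571  0.68385476] [ 0.86631639  0.4796467  -0.0756331  -0.11710935] 395.2623085615891
top [ 0.33553238 -0.05751475  1.39598527] [-0.7031142  -0.05700396  0.05624359  0.70655335] 388.094759584382
0.0187 {'clock': 0.1, 'joint_pos': array([1.18737032e+00, 3.13920241e-01, 4.50946659e-02, 1.30360927e+00,
       2.76356139e-05, 1.43119465e+00]), 'qvel': array([ 4.50828332e-05, -2.41476202e-03, -3.37173819e-05,  7.10131901e-05,
       -6.86314777e-04, -1.00429259e-03]), 'tau': array([ 2.47407326e-03, -4.81725705e+01,  2.99245244e+01,  1.26894104e-02,
       -2.09728983e-04, -8.95862627e-06]), 'tcp_pos': array([0.13864351, 0.55756411, 0.23050178]), 'orientation': array([-2.25161799e-04,  1.21610376e-01,  9.92577576e-01, -7.87831246e-04]), 'wrist_force': array([-0.0426545 , -0.58388188,  0.15869041]), 'ft_torque': array([0.01737957, 0.05185353, 0.00090511]), 'grip_force': 0.0, 'finger_gap': 0.08560800948742982}
```

View pics/top0.png

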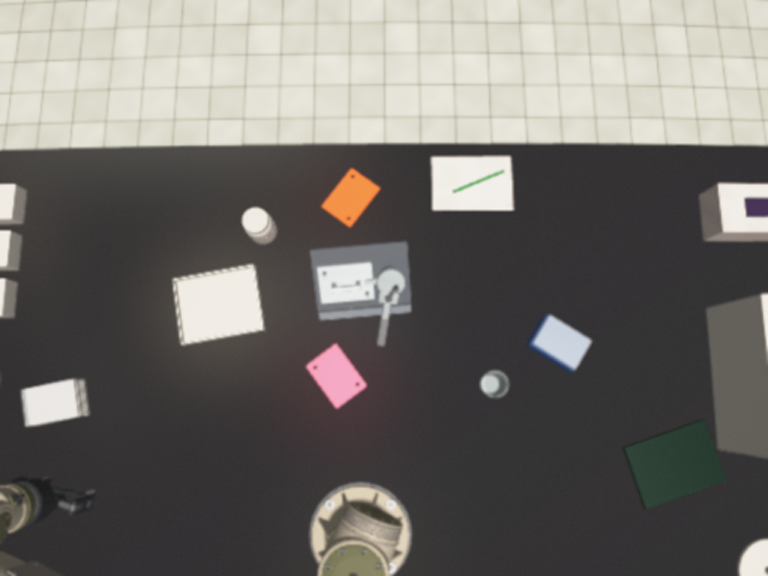

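View pics/side0.png

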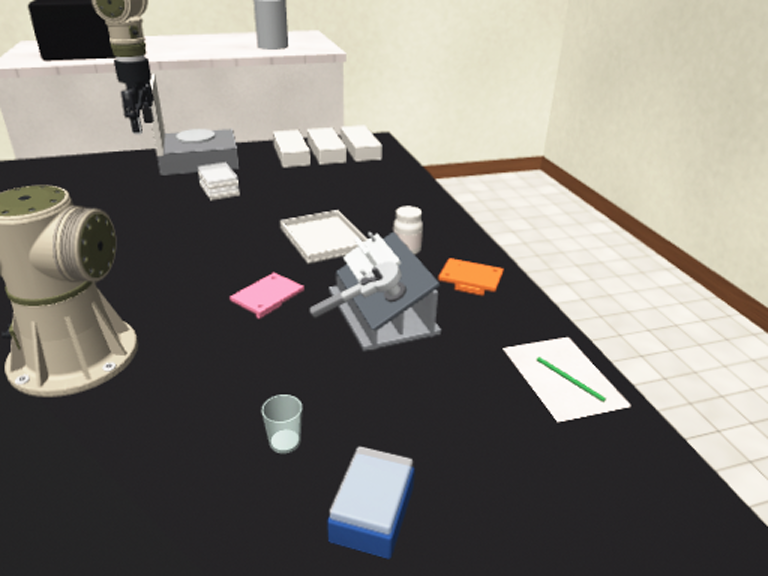

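The top view shows the tray at (218,304), the seated aluminium plate at (345,283), the ratchet head at (391,282) with its handle end at (381,345), the jar at (259,225), and the orange (350,197) and pink (336,376) decoys. The side view agrees. The silver plate on the dark grey sloped block is the one meant. I'll enlarge it to confirm.

```bash
python3 - <<'E'
from h import *
import pickle
D=pickle.load(open('d0.pkl','rb'))
a=D['top'][1][155:235,200:280]; b=D['side'][1][150:240,200:300]
A=cv2.resize(a,(400,400),interpolation=cv2.INTER_CUBIC); B=cv2.resize(b,(400,360),interpolation=cv2.INTER_CUBIC)
B=np.vstack([B,np.zeros((40,400,3),np.uint8)])
save('crop0.png',np.hstack([A,B]))
c,p,d=D['top']
vv,uu=np.mgrid[155:220,200:280]; uv=np.c_[uu.ravel(),vv.ravel()]
z=d[155:220,200:280].ravel()
P=np.array(c['origin'])+q2R(c['orientation']).apply(rays(c,uv)*z[:,None])
col=p[155:220,200:280].reshape(-1,3).astype(int)
m=(col.max(1)<125)&(col.min(1)>55)&(z>0)&(P[:,2]>.02)
# ransac plane with slope ~30deg
rng=np.random.default_rng(0);Q=P[m];best=0
for _ in range(500):
    s=Q[rng.choice(len(Q),3,False)];n=np.cross(s[1]-s[0],s[2]-s[0]);l=np.linalg.norm(n)
    if l<1e-6: continue
    n/=l;n*=np.sign(n[2])
    if abs(n[2]-np.cos(np.pi/6))>.06: continue
    k=abs((Q-s[0])@n)<.003
    if k.sum()>best: best=k.sum();bk=k
F=Q[bk];o=F.mean(0);n=np.linalg.svd(F-o)[2][2];n*=np.sign(n[2])
print(best,len(Q),o,n,np.degrees(np.arccos(n[2])),np.degrees(np.arctan2(n[1],n[0])))
uvf=uv[m][bk];r=cv2.minAreaRect(F[:,:2].astype(np.float32));print(r,cv2.boxPoints(r))
# tray
for q in [(173,279),(254,266),(263,329),(182,344),(218,304)]:
    print(q,world(c,d,[(q[0]/1.5,q[1]/1.5)]))
E
```

```text
346 551 [ 0.59221428 -0.0217571   0.08979285] [-0.48831483 -0.04269459  0.87162251] 29.352263743813314 -175.00319309580908
((0.5856974720954895, -0.006769038736820221), (0.13150425255298615, 0.21943463385105133), 4.936468124389648) [[ 0.5107479   0.09688327]
 [ 0.52963054 -0.12173742]
 [ 0.66064703 -0.11042134]
 [ 0.6417644   0.10819934]]
(173, 279) [[0.59734475 0.4575571  0.00592403]]
(254, 266) [[0.62889163 0.25878294 0.00405632]]
(263, 329) [[0.47334502 0.23082313 0.01102615]]
(182, 344) [[0.43848984 0.42883908 0.00148032]]
(218, 304) [[0.53524654 0.34388677 0.00423752]]
```

View pics/crop0.png

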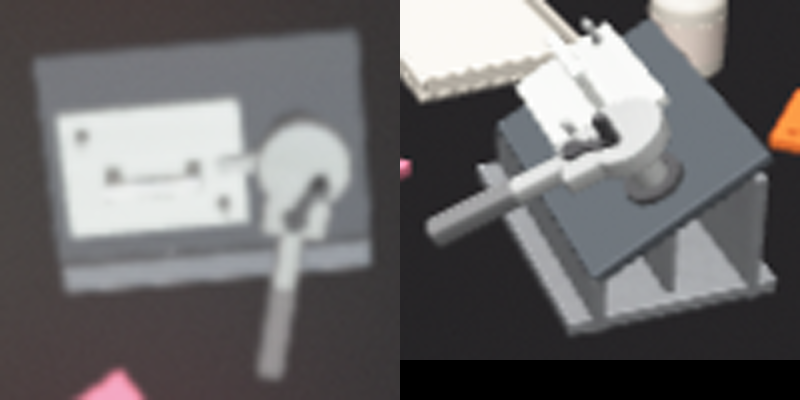

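The enlarged crop confirms it: the silver plate with the rail is on the dark grey slope. The ratchet handle points down-slope and the lever tab leans right (tighten). I'll set up a bolt-frame estimate and move to a close viewing pose.

```bash
cat >> h.py <<'E'
yaw=np.radians(4.95)
def frame(yaw=yaw,slope=np.radians(30)): return R.from_euler('z',yaw)*R.from_euler('y',-slope)   # z leans back to robot
BO=np.array([0.5913,-0.0716,0.0869]); BR=frame()
def b2w(p): return BO+BR.apply(np.array(p)/1000)
def w2b(P): return BR.inv().apply(np.atleast_2d(P)-BO)*1000
TD=R.from_matrix(np.array([[0,1,0],[1,0,0],[0,0,-1.]]).T)  # tool x=+y_b, y=+x_b, z=-z_b
def rel(P,Rt):
    s=env.get_state();T=q2R(s['orientation'])
    print('turn deg',np.round((T.inv()*Rt).as_rotvec(degrees=True),2),'shift cm',np.round(T.inv().apply(P-s['tcp_pos'])*100,2),'clock',round(s['clock'],2))
def relb(p,th=0): rel(b2w(p),BR*R.from_euler('z',th,degrees=True)*TD)
def st():
    s=env.get_state();T=q2R(s['orientation']);print('b pos',np.round(w2b(s['tcp_pos']),1),'rot err',np.round((TD.inv()*BR.inv()*T).as_rotvec(degrees=True),1),'F',np.round(BR.inv().apply(s['wrist_force']),1),'gap',s['finger_gap'],'grip',s['grip_force'],'j',np.round(s['joint_pos'],2),'t',s['clock'])
E
python3 - <<'E'
from h import *
import pickle
D=pickle.load(open('d0.pkl','rb'))
print(BR.as_matrix())
c,p,d=D['top']
pts=[(200+x/5,155+y/5) for x,y in [(305,165),(270,375),(115,175),(193,168),(323,183),(75,130),(225,203)]]
print(w2b(world(c,d,pts)).round(0))
print('jar',world(c,d,[(257/1.5,217/1.5)]))
relb([-60,30,230])
E
```

```text
[[ 8.62795455e-01 -8.62863658e-02 -4.98135188e-01]
 [ 7.47261848e-02  9.96270376e-01 -4.31431829e-02]
 [ 5.00000000e-01  3.46944695e-18  8.66025404e-01]]
[[  -0.   -2.   56.]
 [-151.   34.   55.]
 [   2.  124.   48.]
 [   1.   72.   44.]
 [  -8.  -12.   73.]
 [  30.  149.   30.]
 [ -30.   54.   34.]]
jar [[0.72403798 0.23353313 0.10134707]]
turn deg [-26.11 -18.54  69.38] shift cm [-42.35 -52.71  -2.48] clock 0.1
```

Emit:
carry_out --steps '[[[-26,-18.5,69.4],[-42.4,-52.7,-2.5],120],[[-26,-18.5,69.4],[-42.4,-52.7,-2.5],255],[[-26,-18.5,69.4],[-42.4,-52.7,-2.5],255],[[-26,-18.5,69.4],[-42.4,-52.7,-2.5],255],[[-26,-18.5,69.4],[-42.4,-52.7,-2.5],255],[[-26,-18.5,69.4],[-42.4,-52.7,-2.5],255],[[-26,-18.5,69.4],[-42.4,-52.7,-2.5],255],[[-26,-18.5,69.4],[-42.4,-52.7,-2.5],255]]'

```text
clock: 1.1
tcp_pos: [0.343, 0.1155, 0.2484]
orientation: [0.173, 0.652, 0.713, 0.19]
wrist_force: [1.4, 0.5, 0.6]
finger_gap: -0.0004
grip_force: 0.0
```

```bash
python3 -c "
from h import *
st(); relb([-60,30,230])"
```

```text
b pos [[-119.5  207.8  255.4]] rot err [ 0.2  0.1 -0.2] F [ 1.5  0.3 -0.2] gap -0.00042106181146544033 grip 0.0 j [ 0.11 -0.56 -0.8   0.82 -0.01  1.59] t 1.1
turn deg [-0.19 -0.14  0.16] shift cm [-17.81   5.91   2.48] clock 1.1
```

Emit:
carry_out --steps '[[[0,0,0],[-17.8,5.9,2.5],255],[[0,0,0],[-17.8,5.9,2.5],255],[[0,0,0],[-17.8,5.9,2.5],255],[[0,0,0],[-17.8,5.9,2.5],255],[[0,0,0],[-17.8,5.9,2.5],255],[[0,0,0],[-17.8,5.9,2.5],255],[[0,0,0],[-17.8,5.9,2.5],255],[[0,0,0],[-17.8,5.9,2.5],255]]'

```text
clock: 2.1
tcp_pos: [0.4232, -0.0535, 0.2564]
orientation: [0.173, 0.651, 0.714, 0.19]
wrist_force: [0.4, 0.5, -0.5]
finger_gap: -0.0
grip_force: 0.0
```

```bash
python3 - <<'E'
from h import *
import pickle
st(); c,p,d=cam('wrist'); pickle.dump((c,p,d),open('w1.pkl','wb'))
# overlay model points
th=-0.22
a=np.array([np.cos(th),np.sin(th)]);  # handle dir = (-cos, -sin)
P=[[0,0,56],[-155*np.cos(th),-155*np.sin(th),56],[-75,-45,0],[-75,175,0],[75,-45,0],[75,175,0],[28,145,50],[-28,55,50],[0,68,68],[0,132,68]]
q=proj(c,[b2w(x) for x in P]);print(q.round(0),w2b(c['origin']))
im=p.copy()
for u,v in q:
    if 0<=u<512 and 0<=v<384: cv2.drawMarker(im,(int(u),int(v)),(255,0,0),0,8)
save('w1.png',im,1.5)
E
```

```text
b pos [[-58.9  32.6 229.8]] rot err [ 0.3  0.2 -0.3] F [ 0.2  0.5 -0.7] gap -3.740015677039073e-05 grip 0.0 j [-0.53 -0.39 -0.69  0.83  0.29  1.02] t 2.1
[[302. 201.]
 [178. 173.]
 [244. 216.]
 [243.  51.]
 [345. 216.]
 [363.  53.]
 [335.  75.]
 [281. 155.]
 [308. 147.]
 [312.  86.]] [[-57.70828164 115.7234734  372.64602337]]
```

View pics/w1.png

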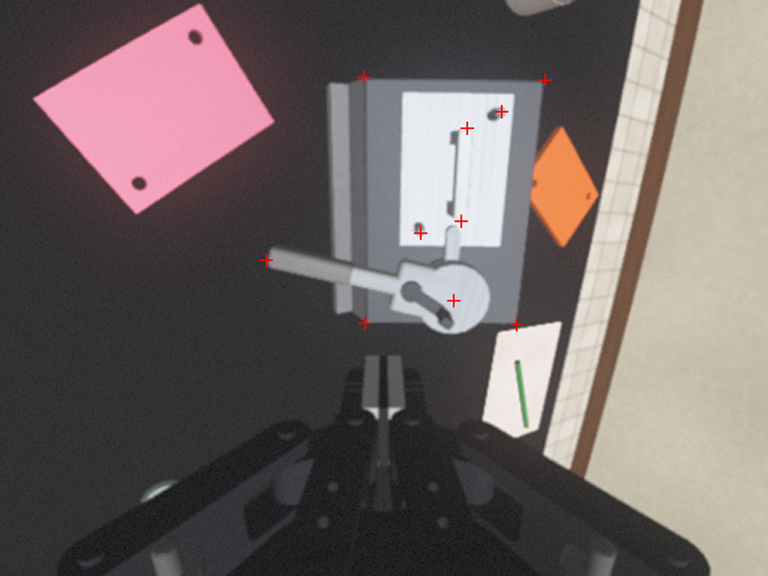

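The wrist view shows the model marks landing well on the face and head. The rail runs from (456,130) to (455,215), and the lever pivot is at (411,291) with the tab at (447,322). Depth will give exact values.

```bash
python3 - <<'E'
from h import *
import pickle
c,p,d=pickle.load(open('w1.pkl','rb'))
vv,uu=np.mgrid[0:240,150:420]; uv=np.c_[uu.ravel(),vv.ravel()];z=d[0:240,150:420].ravel()
B=w2b(np.array(c['origin'])+q2R(c['orientation']).apply(rays(c,uv)*z[:,None]))
def rng(m,n): 
    q=B[m]; print(n,len(q),q.mean(0).round(1),np.percentile(q,3,axis=0).round(1),np.percentile(q,97,axis=0).round(1))
x,y,zz=B.T
rng((abs(zz)<6)&(x>-74)&(x<74)&(y<40)&(y>-40),'face')
rng((zz>63)&(zz<76)&(y>50)&(abs(x)<40),'railtop')
rng((zz>20)&(zz<34)&(y>35)&(x>-60)&(x<60),'plate top')
rng((zz>66)&(zz<95)&(y<30)&(abs(x)<30),'tab')
rng((zz>50)&(zz<62)&(np.hypot(x,y)<40)&(x>-20),'head')
m=(zz>40)&(zz<66)&(x<-60)&(x>-155)
rng(m,'handle'); f=np.polyfit(x[m],y[m],1);print(f,'theta',np.arctan(f[0]))
E
```

```text
face 2558 [ 8.1  6.8 -1. ] [-71.5 -37.7  -2.6] [71.  37.1  0.5]
railtop 553 [ -2.1 102.4  66.5] [-6.6 72.1 64.6] [  2.8 130.9  68.1]
plate top 6165 [ -2.1 104.8  26.8] [-41.8  44.7  25.3] [ 39.3 157.5  28.3]
tab 101 [-9.6 -7.4 77.7] [-14.2 -12.2  67.1] [-3.8 -3.4 82.4]
head 1446 [ 2.9  4.2 55.1] [-18.6 -25.   53.2] [25.  28.9 59.2]
handle 1370 [-112.4   43.1   52.6] [-153.7   13.6   41.9] [-63.8 149.4  56.8]
[ -0.91778187 -60.10000021] theta -0.7425529276140704
```

```bash
sed -i 's/^BO=.*/BO=np.array([0.5913,-0.0716,0.0869])+frame().apply([-.001,.0015,-.001]); BR=frame()/' h.py; python3 -c "
from h import *
st(); relb([-14,-38,110],-12.6);relb([-14,-38,62],-12.6);relb([-5.5,-2,62],-12.6)"
```

```text
b pos [[-57.8  30.7 230.8]] rot err [ 0.3  0.2 -0.3] F [-0.4  0.7 -0.1] gap -3.101458387155352e-05 grip 0.0 j [-0.53 -0.39 -0.69  0.83  0.29  1.02] t 2.15
turn deg [-0.28 -0.15 12.88] shift cm [-6.93  4.4  12.04] clock 2.15
turn deg [-0.28 -0.15 12.88] shift cm [-6.95  4.43 16.84] clock 2.15
turn deg [-0.28 -0.15 12.88] shift cm [-3.35  5.29 16.85] clock 2.15
```

Emit:
carry_out --steps '[[[0,0,12.9],[-6.9,4.4,12.0],255],[[0,0,12.9],[-6.9,4.4,12.0],255],[[0,0,12.9],[-6.9,4.4,12.0],255],[[0,0,12.9],[-6.9,4.4,15.0],255],[[0,0,12.9],[-6.9,4.4,16.8],255],[[0,0,12.9],[-6.9,4.4,16.8],255],[[0,0,12.9],[-6.5,4.5,16.8],255],[[0,0,12.9],[-6.1,4.6,16.8],255]]'

```text
clock: 3.15
tcp_pos: [0.552, -0.1044, 0.1344]
orientation: [0.151, 0.728, 0.636, 0.208]
wrist_force: [0.5, -0.8, 0.1]
finger_gap: 0.0003
grip_force: 0.0
```

```bash
python3 -c "
from h import *
st(); relb([-5.5,-3,62],-12.6);relb([-5,1,62],-12.6)"
```

```text
b pos [[-11.6 -30.8  63.2]] rot err [ 0.2  0.1 12.7] F [ 0.4 -0.8 -0.1] gap 0.0002512837047668954 grip 0.0 j [-0.48  0.02 -0.71  0.39  0.27  1.29] t 3.15
turn deg [-0.21 -0.04 -0.11] shift cm [ 2.85 -0.02  0.12] clock 3.15
turn deg [-0.21 -0.04 -0.11] shift cm [ 3.25 -0.06  0.12] clock 3.15
```

Emit:
carry_out --steps '[[[0,0,0],[0.5,0,0.1],255],[[0,0,0],[1.0,0,0.1],255],[[0,0,0],[1.4,0,0.1],255],[[0,0,0],[1.8,0,0.1],255],[[0,0,0],[2.2,0,0.1],255],[[0,0,0],[2.5,0,0.1],255],[[0,0,0],[2.8,0,0.1],255],[[0,0,0],[2.8,0,0.1],255]]'

```text
clock: 4.15
tcp_pos: [0.5567, -0.0779, 0.1372]
orientation: [0.153, 0.728, 0.635, 0.208]
wrist_force: [2.5, -5.0, 2.7]
finger_gap: -0.0002
grip_force: 2.5
```

```bash
python3 - <<'E'
from h import *
st(); c,p,d=cam('wrist')
vv,uu=np.mgrid[0:384,0:512]; uv=np.c_[uu.ravel(),vv.ravel()];z=d.ravel()
B=w2b(np.array(c['origin'])+q2R(c['orientation']).apply(rays(c,uv)*z[:,None]))
q=proj(c,[b2w([-5,0,70])])[0];print(q)
x,y,zz=B.T
m=(zz>66)&(zz<85)&(abs(y)<40)&(abs(x)<40); print(m.sum(),B[m].mean(0) if m.sum() else '')
m=(zz>46)&(zz<66)&(x<-65)&(x>-155)&(abs(y)<70); f=np.polyfit(x[m],y[m],1);print(m.sum(),np.arctan(f[0]),f)
u,v=q.astype(int);u=min(max(u,80),432);v=min(max(v,80),304)
save('w2.png',p[v-80:v+80,u-80:u+80],4)
E
```

```text
b pos [[-4.1 -4.8 62.1]] rot err [ 0.1 -0.  12.7] F [ 3.1 -5.2  1.3] gap -0.00018315902834710026 grip 2.51560102973599 j [-0.41  0.   -0.72  0.38  0.24  1.35] t 4.15
[249.73878244 249.94464079]
1138 [-1.07174631  7.56021905 78.16158045]
3925 -0.2296426224572088 [-0.23376642  2.04781424]
```

View pics/w2.png

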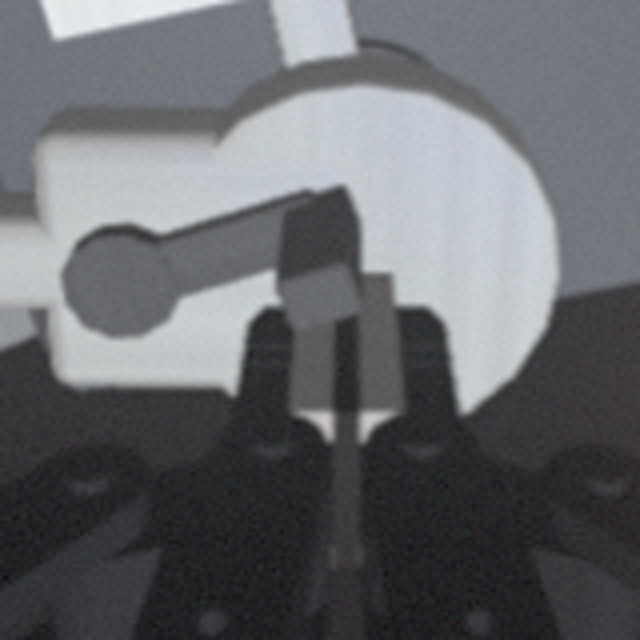

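The tab has swung about two-thirds over, with the lever arm running from (118,282) to (320,215). I'll keep pushing while watching the force.

Emit:
carry_out --steps '[[[0,0,0],[0.2,0,0],255],[[0,0,0],[0.4,0,0],255],[[0,0,0],[0.5,0,0],255],[[0,0,0],[0.6,0,0],255],[[0,0,0],[0.7,0,0],255],[[0,0,0],[0.8,0,0],255],[[0,0,0],[0.8,0,0],255],[[0,0,0],[0.8,0,0],255]]'

```text
clock: 5.2
tcp_pos: [0.5572, -0.0747, 0.1378]
orientation: [0.155, 0.73, 0.634, 0.204]
wrist_force: [0.1, -20.0, 0.7]
finger_gap: 0.0001
grip_force: 9.4
```

```bash
python3 - <<'E'
from h import *
st(); c,p,d=cam('wrist')
vv,uu=np.mgrid[0:384,0:512]; uv=np.c_[uu.ravel(),vv.ravel()];z=d.ravel()
B=w2b(np.array(c['origin'])+q2R(c['orientation']).apply(rays(c,uv)*z[:,None]))
x,y,zz=B.T
m=(zz>46)&(zz<66)&(x<-65)&(x>-155)&(abs(y)<70); f=np.polyfit(x[m],y[m],1);th=np.arctan(f[0]);print(m.sum(),th,f)
# predicted lever tip for +0.4 vs others
piv=36*np.array([-np.cos(th),-np.sin(th)])
for a in (.2,.3,.4):
    t=piv+32*np.array([np.cos(th+a),np.sin(th+a)]); print(a,t,proj(c,[b2w([*t,82])]))
k=(zz>79)&(zz<85)&(y>0)&(y<30)&(abs(x)<15); print(B[k].mean(0),k.sum())
t=piv+32*np.array([np.cos(th+.4),np.sin(th+.4)]);u,v=proj(c,[b2w([*t,82])])[0].astype(int)
im=p.copy();im[v,u]=(255,0,0);save('w3.png',im[170:330,170:330],4)
E
```

```text
b pos [[-3.1 -1.6 62.2]] rot err [ 0.2 -0.6 12.8] F [ -1.  -19.9   1.4] gap 0.00011979932016498976 grip 9.446077602915466 j [-0.4   0.   -0.72  0.38  0.22  1.37] t 5.2
4005 -0.30746721533090865 [-0.31753709  3.25429447]
0.2 [-2.4963233   7.46290658] [[250.10706331 254.60658033]]
0.3 [-2.31260599 10.6562931 ] [[249.03263962 249.27390151]]
0.4 [-2.44861318 13.85206711] [[247.32674529 243.97200167]]
[-0.55537212 10.5585326  82.02754683] 588
```

View pics/w3.png

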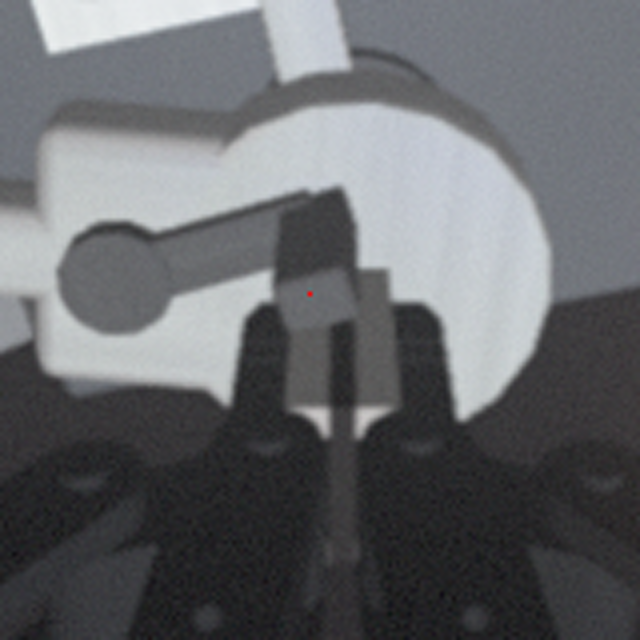

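The tab sits at the predicted +0.4 position, and both the force rise and the small handle shift show it reached its stop. Next I'll retreat and go to the left side of the handle.

```bash
cat >> h.py <<'E'
def arc(th,off=20,r=110,z=42):
    h=-np.array([np.cos(th),np.sin(th)]);y=np.array([np.sin(th),-np.cos(th)])
    return [*(r*h-off*y),z]
E
python3 -c "
from h import *
relb([-6,-16,62],-18);relb([-6,-14,100],-18);t=-.31
relb(arc(t,34,z=100),-18);relb(arc(t,34),-18)"
```

```text
turn deg [-0.07  0.64  5.16] shift cm [-1.47  0.04  0.04] clock 5.25
turn deg [-0.07  0.64  5.16] shift cm [-1.31 -0.01 -3.76] clock 5.25
turn deg [-0.07  0.64  5.16] shift cm [  4.52 -10.41  -3.81] clock 5.25
turn deg [-0.07  0.64  5.16] shift cm [  4.58 -10.4    1.99] clock 5.25
```

Emit:
carry_out --steps '[[[0,0,0],[-1.4,0,0],255],[[0,0,0],[-1.4,0,-3.8],255],[[0,0.6,5.2],[-1.4,0,-3.9],255],[[0,0.6,5.2],[2.0,-5.5,-3.8],255],[[0,0.6,5.2],[4.5,-10.4,-3.8],255],[[0,0.6,5.2],[4.5,-10.4,-3.8],255],[[0,0.6,5.2],[4.5,-10.4,2.0],255],[[0,0.6,5.2],[4.5,-10.4,2.0],255]]'

```text
clock: 6.25
tcp_pos: [0.4789, -0.007, 0.0689]
orientation: [0.133, 0.756, 0.604, 0.216]
wrist_force: [-2.4, -0.4, -0.8]
finger_gap: -0.0001
grip_force: 0.0
```

```bash
python3 -c "
from h import *
st()
for t in (-20,-10,0,10,20,30,40,50): relb(arc(np.radians(t),20),t)"
```

```text
b pos [[-100.2   72.5   38.6]] rot err [ 0.8  0.9 18. ] F [-2.4 -0.2  0.5] gap -0.0001011396987030577 grip 0.0 j [-0.32 -0.06 -0.99  0.17  0.21  1.53] t 6.25
turn deg [-0.9  -0.72  2.  ] shift cm [-1.42  0.84 -0.37] clock 6.25
turn deg [-0.83 -0.8  -8.  ] shift cm [-3.35  0.59 -0.39] clock 6.25
turn deg [ -0.76  -0.87 -18.  ] shift cm [-5.3   0.68 -0.42] clock 6.25
turn deg [ -0.69  -0.94 -28.  ] shift cm [-7.2   1.11 -0.45] clock 6.25
turn deg [ -0.61  -1.   -38.  ] shift cm [-9.    1.86 -0.48] clock 6.25
turn deg [ -0.52  -1.06 -48.  ] shift cm [-10.64   2.91  -0.52] clock 6.25
turn deg [ -0.43  -1.12 -58.  ] shift cm [-12.07   4.24  -0.56] clock 6.25
turn deg [ -0.34  -1.17 -67.99] shift cm [-13.25   5.78  -0.6 ] clock 6.25
```

```bash
python3 -c "
from h import *
for t in (-20,-10,0,10,20,30,40,50): relb(arc(np.radians(t),20,94,44),t)"
```

```text
turn deg [-0.9  -0.72  2.  ] shift cm [-1.47  2.43 -0.59] clock 6.25
turn deg [-0.83 -0.8  -8.  ] shift cm [-3.13  2.17 -0.61] clock 6.25
turn deg [ -0.76  -0.87 -18.  ] shift cm [-4.8   2.2  -0.63] clock 6.25
turn deg [ -0.69  -0.94 -28.  ] shift cm [-6.44  2.52 -0.66] clock 6.25
turn deg [ -0.61  -1.   -38.  ] shift cm [-8.01  3.12 -0.69] clock 6.25
turn deg [ -0.52  -1.06 -48.  ] shift cm [-9.44  3.98 -0.72] clock 6.25
turn deg [ -0.43  -1.12 -58.  ] shift cm [-10.71   5.08  -0.75] clock 6.25
turn deg [ -0.34  -1.17 -67.99] shift cm [-11.76   6.38  -0.79] clock 6.25
```

Emit:
carry_out --steps '[[[-0.9,-0.7,2],[-0.6,2.4,-0.6],255],[[-0.8,-0.8,-8],[-3.1,2.2,-0.6],255],[[-0.8,-0.9,-18],[-4.8,2.2,-0.6],255],[[-0.7,-0.9,-28],[-6.4,2.5,-0.7],255],[[-0.6,-1,-38],[-8.0,3.1,-0.7],255],[[-0.5,-1.1,-48],[-9.4,4.0,-0.7],255],[[-0.4,-1.1,-58],[-10.7,5.1,-0.8],255],[[-0.4,-1.1,-58],[-10.7,5.1,-0.8],255]]'

```text
clock: 7.25
tcp_pos: [0.5002, -0.1236, 0.0872]
orientation: [0.233, 0.371, 0.891, 0.121]
wrist_force: [-2.0, 5.9, -0.4]
finger_gap: 0.0002
grip_force: 2.3
```

```bash
python3 - <<'E'
from h import *
st(); c,p,d=cam('top')
save('t4.png',p[150:240,190:290],6)
q=proj(c,[b2w([0,0,35]),b2w([0,58,35])]);print((q-[190,150])*6)
for t in (40,50,60,70,80): relb(arc(np.radians(t),20,94,44),t)
E
```

```text
b pos [[-81.4 -45.4  48.9]] rot err [ -0.4  -0.2 -39.9] F [-1.5  6.   0.4] gap 0.0002466832912383695 grip 2.3375403141835704 j [-0.59  0.   -0.87  0.27  0.32  0.27] t 7.25
[[418.11792742 216.95528662]
 [314.75658079 226.27857557]]
turn deg [ 0.25  0.31 -0.17] shift cm [ 0.21 -0.26  0.48] clock 7.3
turn deg [  0.22   0.33 -10.17] shift cm [-1.45 -0.46  0.49] clock 7.3
turn deg [  0.19   0.35 -20.17] shift cm [-3.12 -0.36  0.5 ] clock 7.3
turn deg [  0.16   0.37 -30.17] shift cm [-4.75  0.02  0.51] clock 7.3
turn deg [  0.13   0.38 -40.17] shift cm [-6.29  0.68  0.52] clock 7.3
```

View pics/t4.png

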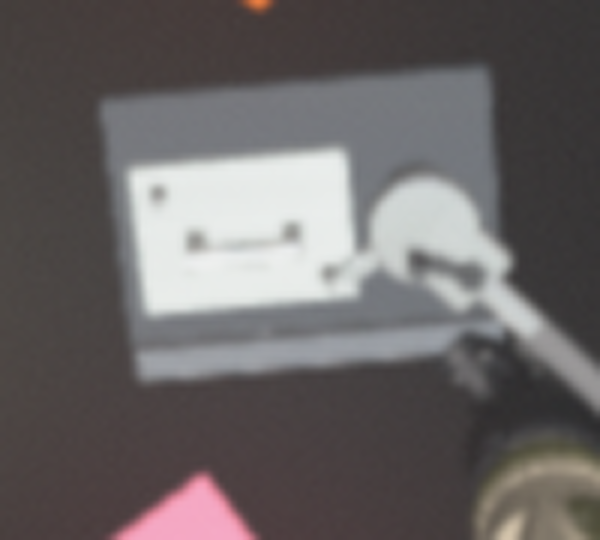

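The bar has turned about 0.45 rad; its tip is now at (330,272), off the straight left. Handle at about 0.75 rad. Continue the swing.

Emit:
carry_out --steps '[[[0,0,-5],[-0.7,-0.3,0.4],255],[[0,0,-12],[-1.8,-0.4,0.4],255],[[0,0,-20],[-3.1,-0.3,0.4],255],[[0,0,-28],[-4.4,0.0,0.4],255],[[0,0,-35],[-5.5,0.35,0.4],255],[[0,0,-42],[-6.5,0.8,0.4],255],[[0,0,-46],[-7.1,1.15,0.4],255],[[0,0,-46],[-7.1,1.15,0.4],255]]'

```text
clock: 8.3
tcp_pos: [0.5517, -0.1655, 0.11]
orientation: [0.26, -0.006, 0.965, 0.02]
wrist_force: [-4.4, 2.6, -4.0]
finger_gap: -0.0002
grip_force: 2.8
```

```bash
python3 - <<'E'
from h import *
st(); c,p,d=cam('top')
save('t5.png',p[150:240,190:290],6)
for a in(1,1.2,1.4):print(a,(proj(c,[b2w([0,0,35]),b2w([-58*np.sin(a),58*np.cos(a),35])])-[190,150])*6)
E
```

```text
b pos [[-28.6 -91.6  44.7]] rot err [ -0.1  -0.2 -85.8] F [-5.6  3.  -1.4] gap -0.0001879351304096106 grip 2.7544324646805762 j [-0.6   0.09 -0.7   0.36  0.32 -0.54] t 8.3
1 [[418.11792742 216.95528662]
 [369.52581424 302.89235241]]
1.2 [[418.11792742 216.95528662]
 [388.41794967 309.82964301]]
1.4 [[418.11792742 216.95528662]
 [408.42946412 313.10354118]]
```

View pics/t5.png

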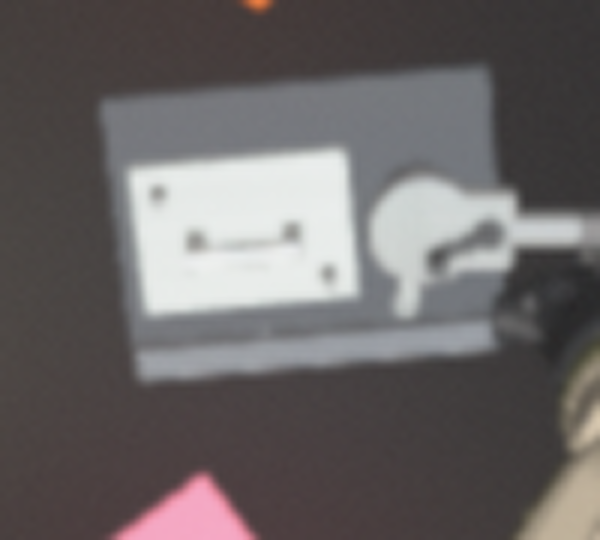

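The bar is at about 1.33 rad with its tip at (403,315), clear of the plate, and the lever still leans to the loosen side. Retreat and go over the rail.

```bash
python3 -c "
from h import *
relb([-45,-92,45],86);relb([-45,-92,120],86);relb([-1,100,120],0)"
```

```text
turn deg [-0.09  0.24 -0.19] shift cm [ 1.63 -0.15 -0.03] clock 8.35
turn deg [-0.09  0.24 -0.19] shift cm [ 1.6  -0.17 -7.53] clock 8.35
turn deg [ 0.1   0.26 85.81] shift cm [-1.39 19.3  -7.55] clock 8.35
```

Emit:
carry_out --steps '[[[0,0,0],[1.6,-0.2,0],255],[[0,0,0],[1.6,-0.2,-4],255],[[0,0,8],[1.6,-0.2,-7.5],255],[[0,0,18],[1.0,2,-7.5],255],[[0,0,28],[0,7,-7.5],180],[[0,0,38],[-1.0,12,-7.5],120],[[0,0,48],[-1.4,17,-7.5],120],[[0,0.2,58],[-1.4,19.3,-7.5],120]]'

```text
clock: 9.35
tcp_pos: [0.5245, 0.0239, 0.1916]
orientation: [0.223, 0.453, 0.851, 0.142]
wrist_force: [0.2, 0.4, -0.3]
finger_gap: 0.0452
grip_force: 0.0
```

```bash
python3 -c "
from h import *
st()
relb([-1,100,100],0);relb([-1,100,42.5],0)"
```

```text
b pos [[  2.9  99.4 120.8]] rot err [ -0.6  -0.4 -29. ] F [ 0.   0.4 -0.4] gap 0.045196528698706655 grip 0.0 j [-0.18 -0.16 -0.73  0.48  0.13  0.83] t 9.35
turn deg [ 0.57  0.36 29.03] shift cm [ 0.26 -0.33  2.08] clock 9.35
turn deg [ 0.57  0.36 29.03] shift cm [ 0.31 -0.37  7.83] clock 9.35
```

Emit:
carry_out --steps '[[[0.2,0.1,10],[0.3,-0.3,1.0],120],[[0.4,0.2,20],[0.3,-0.3,2.0],120],[[0.6,0.4,29],[0.3,-0.3,2.0],120],[[0.6,0.4,29],[0.3,-0.3,2.0],120],[[0.6,0.4,29],[0.3,-0.3,2.0],120],[[0.6,0.4,29],[0.3,-0.3,2.0],120],[[0.6,0.4,29],[0.3,-0.3,2.0],120],[[0.6,0.4,29],[0.3,-0.3,2.0],120]]'

```text
clock: 10.35
tcp_pos: [0.5297, 0.0245, 0.1699]
orientation: [0.173, 0.651, 0.715, 0.188]
wrist_force: [-0.2, 0.1, -0.8]
finger_gap: 0.0452
grip_force: 0.0
```

```bash
python3 - <<'E'
from h import *
st(); c,p,d=cam('wrist')
vv,uu=np.mgrid[0:384,0:512]; uv=np.c_[uu.ravel(),vv.ravel()];z=d.ravel()
B=w2b(np.array(c['origin'])+q2R(c['orientation']).apply(rays(c,uv)*z[:,None]))
x,y,zz=B.T
for n,m in (('rail',(zz>64)&(zz<74)&(y>60)&(y<145)&(abs(x)<14)),('plate',(zz>22)&(zz<34)&(y>30)&(y<175)&(abs(x)<55)),):
    q=B[m];print(n,len(q),q.mean(0).round(1),np.percentile(q,[2,98],axis=0).round(1))
    a=np.linalg.lstsq(np.c_[q[:,:2],np.ones(len(q))],q[:,2],rcond=None)[0];print('slopes deg',np.degrees(a[:2]),)
    if n=='rail': print('yaw',np.degrees(np.arctan(np.polyfit(q[:,1],q[:,0],1))))
relb([-1,100,42.5],0)
save('w6.png',p,1.2)
E
```

```text
b pos [[-3.5 99.5 99.4]] rot err [ 0.4  0.1 -0.4] F [-0.6  0.1 -0.6] gap 0.04522288221291502 grip 0.0 j [-0.18 -0.11 -0.74  0.45  0.13  1.33] t 10.35
rail 1165 [-1.00e-01  1.02e+02  6.76e+01] [[ -4.8  69.9  65.7]
 [  4.6 130.7  68.8]]
slopes deg [-0.08314482 -0.4438519 ]
yaw [  0.02129038 -10.54475806]
plate 11662 [ -0.6 108.8  27.8] [[-41.4  42.7  26.3]
 [ 41.1 158.3  29.1]]
slopes deg [-0.01246312 -0.21928692]
turn deg [-0.37 -0.07  0.38] shift cm [0.04 0.28 5.69] clock 10.4
```

View pics/w6.png

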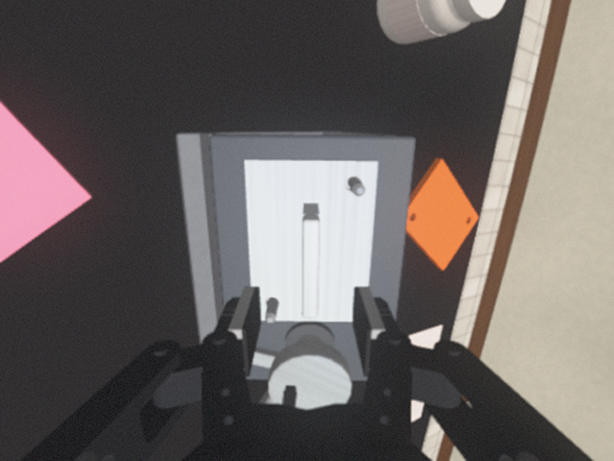

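The rail is centred between the open pads, running from (312,205) to (310,315), with zero yaw and the bar clear. Descend, check, then close.

Emit:
carry_out --steps '[[[-0.4,0,0.4],[0.1,0.4,0],120],[[-0.4,0,0.4],[0.1,0.4,2],120],[[-0.4,0,0.4],[0.1,0.4,4],120],[[-0.4,0,0.4],[0.1,0.4,5],120],[[-0.4,0,0.4],[0.1,0.4,5.7],120],[[-0.4,0,0.4],[0.1,0.4,5.7],120],[[-0.4,0,0.4],[0.1,0.4,5.7],120],[[-0.4,0,0.4],[0.1,0.4,5.7],120]]'

```text
clock: 11.4
tcp_pos: [0.5613, 0.0282, 0.1229]
orientation: [0.175, 0.653, 0.712, 0.192]
wrist_force: [-0.1, -0.2, -1.1]
finger_gap: 0.0449
grip_force: 0.0
```

```bash
python3 -c "
from h import *
st();relb([0,100.5,42.5],0)"
```

```text
b pos [[  0.6 100.6  42.8]] rot err [-0.1  0.1  0. ] F [-0.7 -0.1 -0.9] gap 0.044915780485746334 grip 0.0 j [-0.16  0.01 -0.77  0.29  0.12  1.36] t 11.4
turn deg [ 0.07 -0.06 -0.04] shift cm [-0.01 -0.06  0.03] clock 11.4
```

Emit:
carry_out --force 60 --steps '[[[0,0,0],[0,0,0],160],[[0,0,0],[0,0,0],200],[[0,0,0],[0,0,0],255],[[0,0,0],[0,0,0],255],[[0,0,0],[0,0,0],255],[[0,0,0],[0,0,0],255],[[0,0,0],[0,0,0],255],[[0,0,0],[0,0,0],255]]'

```text
clock: 12.4
tcp_pos: [0.5608, 0.0283, 0.1223]
orientation: [0.174, 0.653, 0.712, 0.191]
wrist_force: [-5.5, -0.4, 4.6]
finger_gap: 0.0093
grip_force: 59.3
```

```bash
python3 -c "
from h import *
st()"
```

```text
b pos [[ -0.2 100.7  42.5]] rot err [0.  0.1 0. ] F [-2.5  0.1  6.8] gap 0.009266087174655102 grip 59.34439480304718 j [-0.16  0.01 -0.77  0.29  0.12  1.36] t 12.4
```

Emit:
carry_out --steps '[[[0,0,0],[0,0,-0.5],255],[[0,0,0],[0,0,-1.1],255],[[0,0,0],[0,0,-1.7],255],[[0,0,0],[0,0,-2.4],255],[[0,0,0],[0,0,-3.2],255],[[0,0,0],[0,0,-4.2],255],[[0,0,0],[0,0,-5.5],255],[[0,0,0],[0,0,-7.0],255]]'

```text
clock: 13.4
tcp_pos: [0.5257, 0.0252, 0.1837]
orientation: [0.175, 0.653, 0.712, 0.191]
wrist_force: [-1.3, -0.2, -2.3]
finger_gap: 0.0089
grip_force: 58.6
```

```bash
python3 - <<'E'
from h import *
st()
# tray from wrist/top depth: rim fit in the top view
c,p,d=cam('top')
vv,uu=np.mgrid[165:245,105:190]; uv=np.c_[uu.ravel(),vv.ravel()];z=d[165:245,105:190].ravel()
P=np.array(c['origin'])+q2R(c['orientation']).apply(rays(c,uv)*z[:,None])
col=p[165:245,105:190].reshape(-1,3); m=(col.min(1)>140)&(P[:,2]<.04)&(P[:,2]>-.02)
r=cv2.minAreaRect(P[m][:,:2].astype(np.float32));print(m.sum(),r,np.median(P[m][:,2]))
C=np.array(r[0]); ty=np.radians(9.)
Rt=R.from_euler('z',ty)*TD
for h in (.16,.045): rel(np.array([*C,h-.0187]),Rt)
s=env.get_state();rel(s['tcp_pos']+[0,0,.06],Rt)
E
```

```text
b pos [[  0.  100.6 113.4]] rot err [-0.   0.1  0. ] F [-2.3 -0.1 -1.3] gap 0.008895804972957878 grip 58.632659912109375 j [-0.18 -0.14 -0.73  0.48  0.13  1.34] t 13.4
2503 ((0.5370439291000366, 0.34629589319229126), (0.17000488936901093, 0.21028651297092438), 10.115077018737793) 0.005315403482911485
turn deg [30.14  1.02 -3.96] shift cm [31.9   1.11  5.8 ] clock 13.45
turn deg [30.14  1.02 -3.96] shift cm [31.89 -4.66 15.74] clock 13.45
turn deg [30.14  1.02 -3.96] shift cm [ 0.01  3.01 -5.19] clock 13.45
```

Emit:
carry_out --steps '[[[0,0,0],[1,2,-3],255],[[3,0,0],[5,2.5,-3],255],[[8,0,-1],[10,3,-2],255],[[13,0,-2],[15,3.4,-1.5],255],[[18,0.5,-3],[20,3.7,-1],255],[[23,0.8,-3.5],[25,4,0],255],[[27,1,-4],[29.5,4.1,0.3],255],[[30.1,1,-4],[31.9,4.1,0.6],255]]'

```text
clock: 14.45
tcp_pos: [0.5374, 0.349, 0.1985]
orientation: [-0.001, 0.649, 0.761, -0.001]
wrist_force: [-0.0, -0.6, -2.5]
finger_gap: 0.0091
grip_force: 58.9
```

```bash
python3 - <<'E'
from h import *
st()
C=[.537,.346];Rt=R.from_euler('z',np.radians(9.5))*TD
for h in (.10,.055,.045): rel(np.array([*C,h-.0187]),Rt)
E
```

```text
b pos [[ 41.7 422.2 106.3]] rot err [30.1  1.2 -4.1] F [-1.4 -0.6 -2.1] gap 0.00909635734310054 grip 58.91128063201904 j [0.45 0.45 0.17 1.29 0.   1.86] t 14.45
turn deg [-0.13 -0.07 -0.36] shift cm [-0.31 -0.06 11.72] clock 14.45
turn deg [-0.13 -0.07 -0.36] shift cm [-0.31 -0.05 16.22] clock 14.45
turn deg [-0.13 -0.07 -0.36] shift cm [-0.31 -0.05 17.22] clock 14.45
```

Emit:
carry_out --steps '[[[-0.1,0,-0.4],[-0.3,0,4],255],[[-0.1,0,-0.4],[-0.3,0,8],255],[[-0.1,0,-0.4],[-0.3,0,11],255],[[-0.1,0,-0.4],[-0.3,0,13.5],255],[[-0.1,0,-0.4],[-0.3,0,15],255],[[-0.1,0,-0.4],[-0.3,0,16],255],[[-0.1,0,-0.4],[-0.3,0,16.4],255],[[-0.1,0,-0.4],[-0.3,0,16.4],255]]'

```text
clock: 15.45
tcp_pos: [0.5377, 0.3436, 0.0352]
orientation: [0.0, 0.647, 0.763, 0.001]
wrist_force: [0.1, -0.1, -2.4]
finger_gap: 0.009
grip_force: 58.9
```

```bash
python3 - <<'E'
from h import *
st();s=env.get_state();print(s['tcp_pos'],s['wrist_force'])
c,p,d=cam('wrist')
vv,uu=np.mgrid[0:384,0:512]; uv=np.c_[uu.ravel(),vv.ravel()];z=d.ravel()
P=np.array(c['origin'])+q2R(c['orientation']).apply(rays(c,uv)*z[:,None])
L=R.from_euler('z',-np.radians(9.5)).apply(P-[.537,.346,0])*1000
x,y,zz=L.T
m=(zz>12)&(zz<40)&(abs(x)<38)&(y>15)&(y<55);q=L[m];print(m.sum(),q.mean(0))
a,*_=np.linalg.lstsq(np.c_[q[:,:2],np.ones(len(q))],q[:,2],rcond=None);print('tilt',np.degrees(a[:2]),'z0',a[2])
save('w7.png',p,1.2)
E
```

```text
b pos [[-40.1 416.7 -34.9]] rot err [29.9  1.2 -4.4] F [-1.1 -0.1 -2.1] gap 0.009020688565631875 grip 58.91803979873657 j [ 0.44  0.55 -0.09  0.93  0.    1.85] t 15.45
[0.53765317 0.3435573  0.03521406] [ 0.12093456 -0.12712823 -2.41094125]
7793 [-0.50258606 36.14194663 21.01305215]
tilt [-0.09505011 -1.21810457] z0 21.78059384502195
```

View pics/w7.png

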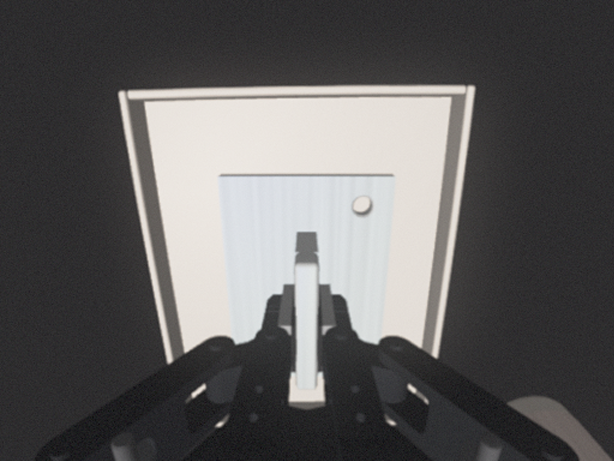

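The plate is level and centred inside the tray (plate (220–393, 175), walls at (120–475, 92)), about 9 mm above the floor. I'll lower it slowly.

Emit:
carry_out --steps '[[[0,0,0],[0,0,0.2],255],[[0,0,0],[0,0,0.4],255],[[0,0,0],[0,0,0.55],255],[[0,0,0],[0,0,0.65],255],[[0,0,0],[0,0,0.7],255],[[0,0,0],[0,0,0.75],255],[[0,0,0],[0,0,0.8],255],[[0,0,0],[0,0,0.8],255]]'

```text
clock: 16.5
tcp_pos: [0.5373, 0.3433, 0.0268]
orientation: [-0.0, 0.647, 0.763, 0.0]
wrist_force: [-0.4, -0.1, -1.0]
finger_gap: 0.009
grip_force: 59.1
```

Emit:
carry_out --steps '[[[0,0,0],[0,0,0.03],255],[[0,0,0],[0,0,0.06],255],[[0,0,0],[0,0,0.09],255],[[0,0,0],[0,0,0.12],255],[[0,0,0],[0,0,0.15],255],[[0,0,0],[0,0,0.15],255],[[0,0,0],[0,0,0.15],255],[[0,0,0],[0,0,0.15],255]]'

```text
clock: 17.5
tcp_pos: [0.5373, 0.3434, 0.0268]
orientation: [0.0, 0.647, 0.763, 0.001]
wrist_force: [-4.2, -2.4, 10.3]
finger_gap: 0.0087
grip_force: 60.7
```

Emit:
carry_out --steps '[[[0,0,0],[0,0,-0.1],255],[[0,0,0],[0,0,-0.1],220],[[0,0,0],[0,0,-0.1],160],[[0,0,0],[0,0,-0.1],140],[[0,0,0],[0,0,-0.1],140],[[0,0,0],[0,0,-1],140],[[0,0,0],[0,0,-4],140],[[0,0,0],[0,0,-9],140]]'

```text
clock: 18.5
tcp_pos: [0.536, 0.3427, 0.1148]
orientation: [-0.001, 0.647, 0.763, -0.002]
wrist_force: [0.2, 0.4, 0.3]
finger_gap: 0.0385
grip_force: 0.0
```

Emit:
carry_out --steps '[[[0,0,0],[0,0,-4],140],[[0,0,0],[0,0,-7],140],[[0,0,0],[0,0,-7],140],[[0,0,0],[0,0,-7],140],[[0,0,0],[0,0,-7],140],[[0,0,0],[0,0,-7],140],[[0,0,0],[0,0,-7],140],[[0,0,0],[0,0,-7],140]]'

```text
clock: 19.5
tcp_pos: [0.5372, 0.3433, 0.1849]
orientation: [-0.0, 0.647, 0.763, -0.0]
wrist_force: [-0.4, -0.0, -0.1]
finger_gap: 0.0386
grip_force: 0.0
```

```bash
python3 - <<'E'
from h import *
c,p,d=cam('wrist')
vv,uu=np.mgrid[0:384,0:512]; uv=np.c_[uu.ravel(),vv.ravel()];z=d.ravel()
P=np.array(c['origin'])+q2R(c['orientation']).apply(rays(c,uv)*z[:,None])
L=R.from_euler('z',-np.radians(9.5)).apply(P-[.537,.346,0])*1000
x,y,zz=L.T
m=(zz>8)&(zz<22)&(abs(x)<38)&(abs(y)<55);q=L[m]
a,*_=np.linalg.lstsq(np.c_[q[:,:2],np.ones(len(q))],q[:,2],rcond=None);print(m.sum(),'tilt',np.degrees(a[:2]),'z0',a[2])
m=(zz>44)&(zz<60)&(abs(x)<20)&(abs(y)<45);print('rail',m.sum(),L[m].mean(0))
# ratchet state via wide views: lever tab
c,p,d=cam('top')
vv,uu=np.mgrid[155:220,220:290]; uv=np.c_[uu.ravel(),vv.ravel()];z=d[155:220,220:290].ravel()
B=w2b(np.array(c['origin'])+q2R(c['orientation']).apply(rays(c,uv)*z[:,None]));x,y,zz=B.T
m=(zz>68)&(zz<86)&(np.hypot(x,y)<30);print('tab',m.sum(),B[m].mean(0))
m=(zz>44)&(zz<62)&(y<-70);print('handle',m.sum(),B[m].mean(0))
m=(zz>22)&(zz<42)&(y>-60)&(y<35)&(x<-35);print('bar',m.sum(),B[m].mean(0))
E
```

```text
5081 tilt [ 0.02997458 -0.09626463] z0 12.518929503936377
rail 563 [ 1.15235924 -1.63928664 52.11938337]
tab 11 [-13.52706135  -1.17173061  78.59094023]
handle 48 [-43.38804516 -82.23245185  56.9362232 ]
bar 21 [-45.93965851  11.16806645  37.94725457]
```

```bash
python3 - <<'E'
from h import *
for n in('top','side'):
    c,p,d=cam(n)
    vv,uu=np.mgrid[0:384,0:512]; uv=np.c_[uu.ravel(),vv.ravel()];z=d.ravel()
    B=w2b(np.array(c['origin'])+q2R(c['orientation']).apply(rays(c,uv)*z[:,None]));x,y,zz=B.T
    r=np.hypot(x,y)
    m=(zz>48)&(zz<62)&(r>60)&(r<155)&(y<0);q=B[m];print(n,'handle',m.sum(),'theta',np.median(np.arctan2(-q[:,1],-q[:,0])),np.percentile(r[m],[5,95]))
    m=(zz>66)&(zz<86)&(r<32);print('tab',m.sum(),np.median(B[m],axis=0))
    m=(zz>24)&(zz<41)&(r>38)&(r<60)&(y<45);q=B[m];print('bar',m.sum(),np.median(np.arctan2(-q[:,0],q[:,1])) if m.sum() else '')
E
```

```text
top handle 142 theta 1.0828000628321393 [ 64.78673879 149.78560668]
tab 13 [-12.56670289  -0.89828947  82.18172146]
bar 19 1.3131692039610665
side handle 207 theta 1.1000376901836977 [ 65.0777232  152.63146407]
tab 24 [-13.24475583  -2.80704822  77.09295303]
bar 33 1.3889969825513666
```

```bash
python3 -c "
from workcell import env
print(env.hand_in())"
```

```text
the job is handed in; nothing more can be done
None
```

The job is handed in, with no result returned: the lever is at loosen, the clamp bar is about 1.3 rad round and clear, and the plate lies flat in the tray, handle up; after I let go, the ratchet handle ended up about 0.4 rad back clockwise, without moving the bar.

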